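Second course in the quick-release lamination jig

TASK

Dry-lay the second course of the brick-bond lamination: pinch together the two release buttons on the sides of the jig's sliding jaw, draw the jaw back and leave it open, then lay the loose full block and the loose half block on top of the first course, square in line with it, with their joint staggered from the joint below. Pinch the jaw again, slide it up until its sprung pad is pressing on the blocks and has pushed all of them tight against each other and the end stop, and let go so that the buttons spring out and lock it. Leave the glue bottle, tape measure, try square and pencil where they are.

Things in the scene. Friction and masses are not known exactly. Their poses are not given: they have to be found in the camera images.
- jig: Lamination jig fixed to the bench: plywood base 100 x 320 x 12 mm. Origin on its underside, on the centre line; x across, y along the course from end stop to jaw, z up. Blocks rest on the base at z = 12 mm. The jaw's toothed rails (x = +-24 to +-35 mm, y = 48 to 152 mm) are 26 mm high.
- stop_face (a point): Where the face of the wooden end stop meets the base on the centre line: jig x = 0, y = -125 mm, z = 12 mm; axes as the jig. The stop is 56 mm wide, its top 76 mm above the bench. Two low aluminium guide rails (inner faces at jig x = +-20 mm, y = -125 to 0 mm, tops 23 mm above the bench) flank the first course.
- jaw (a joint): Slide of the grey jaw carriage along jig +y, m: 0 forward (toward the stop), 0.058 back; friction 0.4 N. Slides, either way, only while BOTH buttons are pinched (no ratchet). Locks in notches at 0.001, 0.009, 0.017 ... 0.057; released, it snaps into the nearest (0.5 mm play). The pad just touches a tight 135 mm course at 0.012; it starts locked at about 0.0095.
- jaw_grip (a point): Point midway between the jaw's two release buttons at their mid-height: 50 mm above the bench, jig x = 0, y = 60 mm + jaw; axes as the jig. The carriage's housing there is 32 mm across x, 60 mm long, top 68 mm above the bench; the jaw plate (44 mm wide, 34 mm nearer the stop) is 77 mm high.
- release_a (a joint): Black button on the jaw's side toward jig +x, 30 mm long (y) x 28 mm high; m pressed inward: 0 out (locked), 0.008 fully in; its roller pawl clears the teeth from about 0.004. Outer faces of the two buttons: 54 mm apart when out, 38 mm when both are fully in. Each spring: 6 N out, 10 N fully in.
- release_b (a joint): The same on the jig's -x side.
- pad (a joint): Sprung pad in front of the jaw plate (40 mm wide, 15 to 73 mm above the bench), m pushed back into the jaw: 0 free, 0.014 hard up; spring 1.8 N free, 4.3 N hard up. Its face is at jig y = -2 mm + jaw + pad.
- low_full: Full block of the first course, beech, 36 x 90 x 30 mm (its x, y, z), already in the jig against the end stop; origin at the centre of its underside.
- low_half: Half block of the first course, 36 x 45 x 30 mm, already in the jig between the full block and the pad; origin at the centre of its underside, y along the course. The first course's joint is thus 90 mm from the stop; its top is 42 mm above the bench.
- top_full: Loose full block on the bench, 36 x 90 x 30 mm (x, y, z), about 70 g; origin at the centre of its underside, its long side along its y.
- top_half: Loose half block on the bench, 36 x 45 x 30 mm (x, y, z), about 35 g; origin at the centre of its underside. It lies in the course with its 45 mm side along the course.
- glue_bottle: Bystander: upright white bottle with a blue cap, 47 mm across, 84 mm high; origin at the centre of its underside.
- tape_rule: Bystander: yellow tape measure, 40 x 80 x 66 mm, standing; origin under its centre.
- try_square: Bystander: try square lying flat, 120 x 220 x 16 mm; origin under the centre of its outline.
- pencil: Bystander: green pencil, 117 mm long, 7 mm thick; origin under its middle, length along its y.

How it is judged:
On the way, in this order (a step that is already met when the one before it is completed fails the run):
1. both release buttons are pinched and the jaw is drawn back off the first course (value of joint each of release_a, release_b above 0.0035 m and value of joint jaw above 0.016 m), for 0.05 s.
2. both loose blocks lie on the first course while the jaw is still open (x of top_half in the frame of jig between -0.012 and 0.012 m and z of top_half in the frame of jig between 0.036 and 0.048 m and x of top_full in the frame of jig between -0.012 and 0.012 m and z of top_full in the frame of jig between 0.036 and 0.048 m and value of joint jaw above 0.0125 m), for 0.1 s.
At the end, for the whole second after the job is handed in: Both courses in place, half block above at the stop end, full block at the jaw end: each block within 4 mm along, 5 mm sideways, 0.08 rad, flat and at rest; the pad pushed in over 1.5 mm by the blocks; both release buttons out (under 1.5 mm); robot clear (x of low_full in the frame of jig between -0.005 and 0.005 m and y of low_full in the frame of jig between -0.084 and -0.076 m and z of low_full in the frame of jig between 0.009 and 0.015 m and angle between the y axis of each of low_full, low_half, top_half, top_full and the y axis of jig, either way round below 0.08 rad and angle between each of low_full, low_half, top_half, top_full's own z axis and vertical below 0.06 rad and linear speed of each of low_full, low_half, top_half, top_full below 0.02 m/s and x of low_half in the frame of jig between -0.005 and 0.005 m and y of low_half in the frame of jig between -0.0165 and -0.0085 m and z of low_half in the frame of jig between 0.009 and 0.015 m and x of top_half in the frame of jig between -0.005 and 0.005 m and y of top_half in the frame of jig between -0.1065 and -0.0985 m and z of top_half in the frame of jig between 0.039 and 0.045 m and x of top_full in the frame of jig between -0.005 and 0.005 m and y of top_full in the frame of jig between -0.039 and -0.031 m and z of top_full in the frame of jig between 0.039 and 0.045 m and value of joint pad above 0.0015 m and value of joint each of release_a, release_b below 0.0015 m); the robot touches nothing.
It fails at once if the glue bottle is shifted by more than 25 mm or tipped (distance of glue_bottle from where it was at the start of the episode above 0.025 m or angle between glue_bottle's own z axis and vertical above 0.5 rad).
It fails at once if the tape measure is shifted by more than 25 mm or tipped (distance of tape_rule from where it was at the start of the episode above 0.025 m or angle between tape_rule's own z axis and vertical above 0.5 rad).
It fails at once if the try square is shifted by more than 25 mm (distance of try_square from where it was at the start of the episode above 0.025 m).
It fails at once if the pencil is shifted by more than 25 mm (distance of pencil from where it was at the start of the episode above 0.025 m).
It also fails if it takes over 70 s, if anything falls off the work surface, if the arm or the gripper's body presses on something with over 40 N, if the wrist force passes 120 N, or if a joint passes its speed limit or range.

ROBOT

A 6-joint arm with a two-finger parallel gripper is mounted at the origin on a cart in front of the work surface, level with it; the furniture and walls round the work are solid. World frame = base frame: x ahead of the robot, y to its left, z up, the work surface at z = 0. Lengths are in m, angles in rad, forces in N, time in s.
With the tool pointing down it reaches from about 0.4 to 0.925 m from the base axis. Payload 12.5 kg.
Tool frame: the origin (TCP) lies midway between the tips of the shut fingers; the grasp point (between the pads) lies 19 mm behind it; z points along the fingers, x is the direction in which the jaws open and shut, and the axes are right-handed (so a half turn about z gives the same grasp; the last joint's range is limited). The gripper opens to 95 mm and grips with 3 to 60 N. Pads are 20 mm wide; open, the fingers measure 119 mm over their backs; the gripper's body (75 mm by 180 mm) begins 59 mm behind the grasp point.
Start: joints at [-1.259, 0.491, 1.559, -0, 1.092, -0.106], TCP at [0.254, -0.571, 0.215] pointing down, gripper open.
Joint ranges: [-3.1, 3.1], [-0.84, 2.19], [0.05, 2.79], [-1.13, 4.28], [0.06, 2.93], [-2.69, 2.69]. Speed limits (rad/s): [2.22, 2.22, 2.79, 3.14, 3.14, 3.14].

INTERFACE

Orientations are given as a unit quaternion [w, x, y, z].
In Python, from workcell import bot, eyes gives the robot as it stands. The module is installed in compiled form; this text tells all that it offers.
- The arm moves only by the tool step_arm, never from a script. Its argument "motion" is a list of rows, each a list of 5 numbers: the shift along the tool's x, y, z in m, then the turn about the tool's z in degrees, then the finger opening in m, from 0 to 0.0951. A call has exactly 5 rows; each row is the pose to reach, as a shift and turn from the pose commanded when the call began, along the tool's axes at that moment; what a row does not reach only later rows make up. A row lasts 1/8 s, in which the tool goes at most 62.5 mm and 10.7 degrees, less where a joint would pass 70% of its speed; a pose out of reach is approached as far as the arm can. A call with a gripper value outside its range is refused whole. The fingers move at their own pace and stop on an object; the grip force is fixed at half the most. Time passes only in rows, so rows that repeat a pose let the fingers close, or fill a call up. It gives the time, the measured TCP pose, the force and the opening at its end, in the units of the state.
- bot.sense(): the state, without advancing time (a new reading comes with each control period).
- eyes.get_image(name): name is "scene" or "top" or "wrist"; returns (picture, depth): 400x640x3 uint8, red, green, blue; 400x640 float32, m along the optical axis (not along the pixel's ray), 0 where there is no reading.
- eyes.calibration(name): a dict with "fov_y" (degrees; the focal length in pixels is half the picture's height over the tangent of half this angle, whatever the lens; pixels are square), "cx", "cy" (the principal point, pixels), "rvec" (rotation vector, rad) and "tvec" (3), from world to camera coordinates, as OpenCV has them; the wrist camera has in their place "hand_eye" (4x4, takes a point from camera to tool coordinates, whose origin is the TCP and whose axes are the tool frame's). Camera axes: x right, y down, z forward; pixel columns grow to the right and rows downward; lengths in m; the calibration is good to about 2 mm. A picture is of the moment at which its call begins: read the wrist's pose just before it. calibration takes no time and is no camera call.
- bot.finish_job(): hands the job in, once; it reports no verdict.
The state is a dict: "clock": time; "joint_pos": joint angles; "joint_velocities": joint speeds; "tau": joint torques, N m; "ee_pos": TCP position; "tool_rot": TCP orientation; "contact_force": force on the tool from outside, world axes, zero at the start; "ft_torque": the same for the moment, N m; "width": finger opening in m.
Only numpy, scipy, OpenCV 4.12 (cv2) and the standard library are available. Lean on these libraries where they do the work, as an engineer would, in place of code of your own. Each camera call takes 0.05 s, during which the arm holds its last target. There are 200 camera calls.

## Working session

There is one attempt and no reset: what is moved stays moved. The work goes in short steps, Python scripts to look and compute and a tool call to move; the robot and the scene stay as the last step left them, time stands still between calls to the robot, and variables do not carry over. Pictures are saved under pics/ and viewed, about 8 in all and at most 12, crops included, and the job is handed in when it is done.

Besides the shell and the picture viewer there is one more tool, called after "Emit:" as name(argument=value, ...) on one line, values as JSON. step_arm: Moves the arm, as the interface text tells. Its arguments: {"type":"object","properties":{"motion":{"type":"array"}},"required":["motion"]}

```bash
mkdir -p pics
cat > h.py <<'E'
import numpy as np, cv2
from scipy.spatial.transform import Rotation as R
from workcell import bot, eyes
def cam(name, s=None):
    c=eyes.calibration(name); f=200/np.tan(np.radians(c["fov_y"])/2)
    if "hand_eye" in c:
        q=s["tool_rot"]; T=np.eye(4); T[:3,:3]=R.from_quat([q[1],q[2],q[3],q[0]]).as_matrix(); T[:3,3]=s["ee_pos"]
        M=T@np.array(c["hand_eye"])
    else:
        W=np.eye(4); W[:3,:3]=cv2.Rodrigues(np.array(c["rvec"],float))[0]; W[:3,3]=c["tvec"]; M=np.linalg.inv(W)
    return f,c["cx"],c["cy"],M
def grab(name,tag):
    s=bot.sense(); p,d=eyes.get_image(name); np.savez(f"pics/{tag}.npz",p=p,d=d,k=np.array([*cam(name,s)[:3]]),M=cam(name,s)[3])
    cv2.imwrite(f"pics/{tag}.png",p[:,:,::-1]); return p,d
def load(tag):
    z=np.load(f"pics/{tag}.npz"); return z["p"],z["d"],z["k"],z["M"]
def ray(tag,u,v,z=None):
    "depth point, or with the plane at height z"
    p,d,k,M=load(tag); r=np.array([(u-k[1])/k[0],(v-k[2])/k[0],1.])
    if z is None: return M[:3,:3]@(r*d[int(round(v)),int(round(u))])+M[:3,3]
    w=M[:3,:3]@r; return M[:3,3]+w*(z-M[2,3])/w[2]
def proj(tag,P):
    p,d,k,M=load(tag); c=np.linalg.inv(M)@np.append(P,1); return c[:2]/c[2]*k[0]+k[1:]
E
python3 - <<'E'
from h import *
s=bot.sense(); print({k:np.round(v,4) for k,v in s.items()})
for n in("top","scene"): grab(n,n+"0"); print(n,eyes.calibration(n))
print(eyes.calibration("wrist"))
E
```

```text
{'clock': np.float64(0.0), 'joint_pos': array([-1.2586,  0.4916,  1.5594, -0.    ,  1.0917, -0.1057]), 'joint_velocities': array([-0.0001, -0.0014,  0.0001, -0.0013, -0.0002,  0.0006]), 'tau': array([ 3.00000e-04, -6.12644e+01, -2.58182e+01,  6.92000e-02,
        4.82000e-02, -1.00000e-04]), 'ee_pos': array([ 0.2535, -0.571 ,  0.2141]), 'tool_rot': array([-3.000e-04,  8.384e-01, -5.451e-01, -4.000e-04]), 'contact_force': array([ 0.2378,  0.9001, -0.7243]), 'ft_torque': array([-0.0912, -0.02  , -0.0171]), 'width': np.float64(0.0949)}
top {'fov_y': 45.48132718549571, 'cx': 324.3004089140579, 'cy': 192.49917203261455, 'rvec': array([ 2.20418273, -1.88000384,  0.30037045]), 'tvec': array([-0.13556754,  0.59702388,  1.38562333])}
scene {'fov_y': 55.81772254289749, 'cx': 322.3191319215304, 'cy': 199.19334212260904, 'rvec': array([ 0.63432767, -2.71082904,  1.06797837]), 'tvec': array([0.5104532 , 0.28685072, 0.72090384])}
{'fov_y': 60.74368885618725, 'cx': 324.78680421811976, 'cy': 196.80921719567544, 'hand_eye': array([[ 9.99999934e-01, -3.51416564e-04, -9.62740132e-05,
         1.71110291e-04],
       [ 3.64339017e-04,  9.61199700e-01,  2.75853229e-01,
        -7.68050665e-02],
       [-4.40084100e-06, -2.75853245e-01,  9.61199764e-01,
        -1.71063813e-01],
       [ 0.00000000e+00,  0.00000000e+00,  0.00000000e+00,
         1.00000000e+00]])}
```

View pics/top0.png

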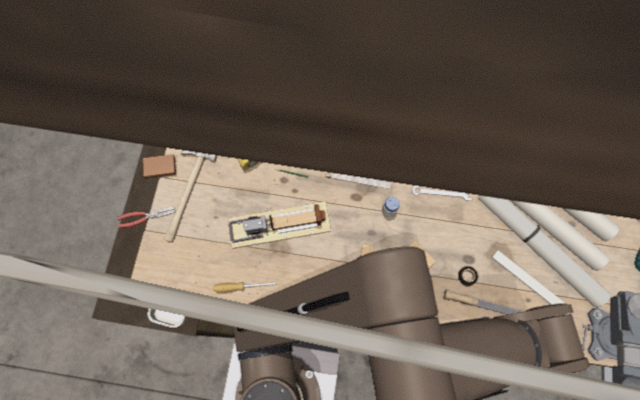

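View pics/scene0.png

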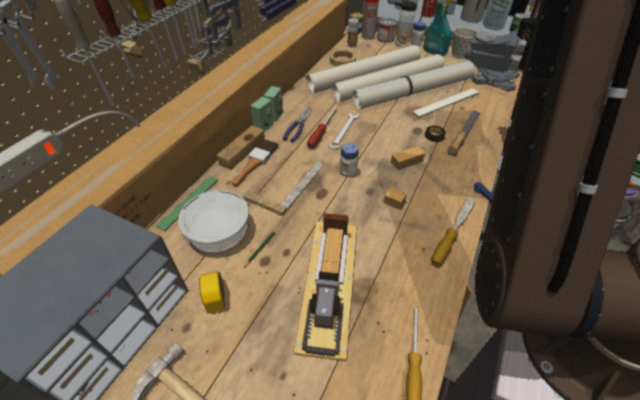

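The scene view shows the jig, with its stop at (336,222) and jaw at (325,300). The loose half block is at (395,198), the loose full block at (408,157) and the bottle at (349,160). In the top view the jig spans (230..330, 205..245), with the stop at right (320,213), and the blocks are partly under the arm near (370,250) and (430,255).

Run:
```python
from h import *
for t,L in (("top0",dict(stop=(320,213),jawhousing=(254,226),jigNW=(229,222),jigNE=(327,203),jigSE=(330,230),jigSW=(232,246),bottle=(391,205))),("scene0",dict(stop=(336,217),jaw=(325,295),half=(395,196),full=(408,154),jigTL=(318,222),jigTR=(354,224),jigBR=(347,358),jigBL=(296,354),bottle=(349,150),square=(300,190),table=(380,260),tape=(210,280)))):
    for n,(u,v) in L.items(): print(t,n,np.round(ray(t,u,v),3), np.round(ray(t,u,v,0.012),3))
# zoom scene crops for blocks and jig
p,d,_,_=load("scene0")
a=cv2.resize(p[130:220,330:450],None,fx=5,fy=5,interpolation=cv2.INTER_CUBIC)
cv2.imwrite("pics/c1.png",a[:,:,::-1])
```

```text
top0 stop [ 0.55  -0.036  0.07 ] [ 0.566 -0.033  0.012]
top0 jawhousing [0.478 0.159 0.065] [0.49  0.168 0.012]
top0 jigNW [0.491 0.251 0.008] [0.49  0.25  0.012]
top0 jigNE [ 0.605 -0.05   0.003] [ 0.603 -0.051  0.012]
top0 jigSE [ 0.515 -0.074  0.011] [ 0.515 -0.074  0.012]
top0 jigSW [0.415 0.224 0.013] [0.415 0.224 0.012]
top0 bottle [ 0.607 -0.25   0.081] [ 0.629 -0.257  0.012]
scene0 stop [ 0.548 -0.027  0.073] [ 0.568 -0.075  0.012]
scene0 jaw [0.487 0.155 0.068] [0.5   0.127 0.012]
scene0 half [ 0.458 -0.188  0.031] [ 0.462 -0.207  0.012]
scene0 full [ 0.479 -0.363  0.029] [ 0.482 -0.384  0.012]
scene0 jigTL [ 0.6   -0.04   0.013] [ 0.601 -0.041  0.012]
scene0 jigTR [ 0.523 -0.084 -0.   ] [ 0.52  -0.074  0.012]
scene0 jigBR [ 0.409  0.22  -0.002] [0.408 0.225 0.012]
scene0 jigBL [0.497 0.258 0.005] [0.495 0.26  0.012]
scene0 bottle [ 0.612 -0.244  0.082] [ 0.641 -0.324  0.012]
scene0 square [ 0.696 -0.124  0.003] [ 0.691 -0.117  0.012]
scene0 table [ 0.43  -0.014 -0.001] [ 0.428 -0.005  0.012]
scene0 tape [0.706 0.225 0.064] [0.735 0.205 0.012]
```

View pics/c1.png

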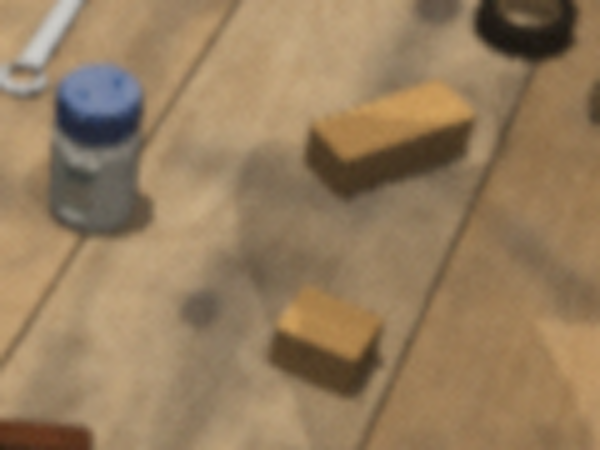

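Emit:
step_arm(motion=[[-0.032,-0.051,-0.008,-10,0.095],[-0.064,-0.102,-0.016,-20,0.095],[-0.096,-0.153,-0.024,-30,0.095],[-0.128,-0.204,-0.032,-40,0.095],[-0.16,-0.255,-0.04,-50,0.095]])

```text
clock: 0.72
ee_pos: [0.4225, -0.3198, 0.2548]
tool_rot: [-0.0, 0.991, -0.137, -0.0]
contact_force: [0.0, -1.3, -0.1]
width: 0.0952
```

```bash
cat >> h.py <<'E'
def go(x,y,z,yaw):
    "print shift/turn to world TCP target; yaw of tool x, deg (mod 180)"
    s=bot.sense(); q=s["tool_rot"]; r=R.from_quat([q[1],q[2],q[3],q[0]]).as_matrix()
    psi=np.degrees(np.arctan2(r[1,0],r[0,0])); t=-((yaw-psi+90)%180-90)
    print("go",np.round(r.T@(np.array([x,y,z])-s["ee_pos"]),4),"turn",round(t,1),"psi",round(psi,1),"at",np.round(s["ee_pos"],4),"t",round(float(s["clock"]),2),"j6",round(float(s["joint_pos"][5]),2),"F",np.round(s["contact_force"],1),"w",round(float(s["width"]),4))
E
python3 - <<'E'
from h import *
grab("wrist","w1"); go(.482,.154,.21,19.8)
for n,L in dict(full=[(315,128),(430,83),(473,122),(345,162)],half=[(313,288),(383,318),(350,362),(277,328)]).items():
    P=np.array([ray("scene0",330+u/5,130+v/5,.03) for u,v in L]); print(n,np.round(P[:,:2],3).tolist(),np.round(P.mean(0),3), np.round(proj("w1",P.mean(0)),0))
    e=P[1]-P[0]; print(np.degrees(np.arctan2(e[1],e[0])))
E
```

```text
go [-0.0674 -0.4676  0.0464] turn -34.9 psi -15.1 at [ 0.4253 -0.315   0.2559] t 0.78 j6 -0.5 F [1.1 3.1 0.8] w 0.0945
full [[0.514, -0.336], [0.468, -0.404], [0.436, -0.381], [0.49, -0.316]] [ 0.477 -0.359  0.03 ] [378. 186.]
-124.43347085865817
half [[0.474, -0.216], [0.435, -0.211], [0.44, -0.175], [0.481, -0.18]] [ 0.457 -0.195  0.03 ] [325.  48.]
173.39504922349047
```

View pics/w1.png

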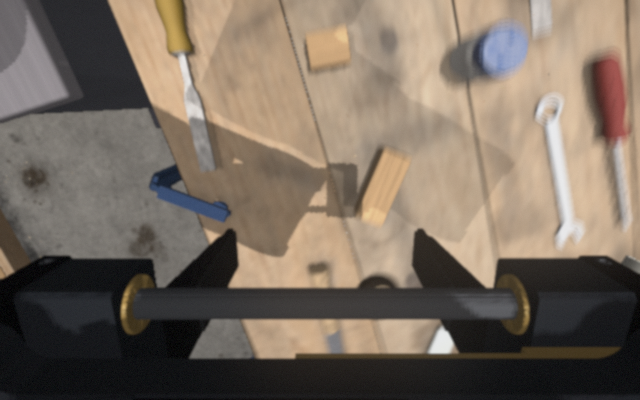

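The wrist view shows the half block at (327,48), the full block at (384,186) and the bottle cap at (502,48), which agrees with the scene estimates. Next I'll go above the jaw.

Emit:
step_arm(motion=[[-0.008,-0.058,0.0,-7,0.095],[-0.016,-0.117,0.0,-14,0.095],[-0.025,-0.175,0.01,-21,0.095],[-0.033,-0.234,0.02,-28,0.095],[-0.042,-0.292,0.02,-35,0.095]])

```text
clock: 1.4
ee_pos: [0.4618, -0.0275, 0.234]
tool_rot: [-0.0, 0.986, 0.166, -0.001]
contact_force: [0.5, -0.3, -0.7]
width: 0.0951
```

Run:
```python
from h import *
go(.482,.154,.21,19.8)
```

```text
go [ 0.0786 -0.1648  0.024 ] turn -0.7 psi 19.1 at [ 0.4618 -0.0275  0.234 ] t 1.4 j6 -0.54 F [ 0.5 -0.3 -0.7] w 0.0951
```

Emit:
step_arm(motion=[[0.026,-0.055,0.01,0,0.095],[0.052,-0.11,0.02,-1,0.095],[0.079,-0.165,0.024,-1,0.095],[0.079,-0.165,0.024,-1,0.095],[0.079,-0.165,0.024,-1,0.095]])

```text
clock: 2.02
ee_pos: [0.4831, 0.1522, 0.2103]
tool_rot: [0.0, 0.985, 0.173, -0.0]
contact_force: [-0.8, -0.0, -0.2]
width: 0.0949
```

Run:
```python
from h import *
grab("wrist","w2"); go(.482,.154,.21,19.8)
```

```text
go [-0.0004 -0.0027  0.0005] turn 0.1 psi 19.9 at [0.4832 0.1516 0.2105] t 2.08 j6 -0.17 F [-0.2  0.3  0.6] w 0.0947
```

View pics/w2.png

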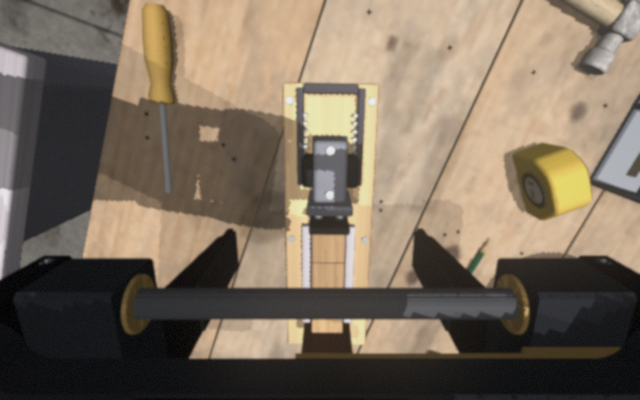

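The wrist view shows the jig from above. The jaw housing is at about (331,170), the buttons' outer edges at columns 302 and 360 (rows 153–186), and the base runs from (286,84)/(377,84) to (289,343)/(365,344).

Run:
```python
from h import *
B=[ray("w2",u,v,.012)[:2] for u,v in((286,84),(377,84),(289,343),(365,344))]
f=(B[0]+B[1])/2; n=(B[2]+B[3])/2; d=f-n
print(np.round(B,4).tolist(),"yaw",np.degrees(np.arctan2(-d[0],d[1])), "len",np.linalg.norm(d),np.linalg.norm(B[0]-B[1]))
for u,v,z in((302,170,.064),(360,170,.064),(331,155,.064),(331,185,.064),(331,137,.068),(331,150,.068),(313,150,.068),(347,150,.068)): print(u,v,np.round(ray("w2",u,v,z),4),np.round(ray("w2",u,v),4))
p,D,k,M=load("w2")
# height map, points in housing band -> min-area rect
v,u=np.mgrid[60:230,240:420]; dd=D[60:230,240:420]
P=np.stack([(u-k[1])/k[0]*dd,(v-k[2])/k[0]*dd,dd],-1)@M[:3,:3].T+M[:3,3]
for lo,hi in((.066,.0705),(.0615,.066),(.074,.08)):
    m=(P[...,2]>lo)&(P[...,2]<hi)
    Q=P[m][:,:2].astype(np.float32); print(lo,m.sum(),cv2.minAreaRect(Q))
```

```text
[[0.413, 0.2249], [0.5009, 0.2568], [0.5151, -0.0742], [0.6074, -0.0422]] yaw 19.228719556760947 len 0.3167495627038212 0.0935931893659576
302 170 [0.4573 0.1565 0.064 ] [0.4573 0.1565 0.0636]
360 170 [0.5089 0.1753 0.064 ] [0.5151 0.1695 0.0268]
331 155 [0.4782 0.1793 0.064 ] [0.4779 0.18   0.0688]
331 185 [0.4882 0.1522 0.064 ] [0.4877 0.1534 0.0691]
331 137 [0.4722 0.1953 0.068 ] [0.4734 0.1931 0.0449]
331 150 [0.4763 0.1842 0.068 ] [0.4762 0.1844 0.0696]
313 150 [0.4608 0.1786 0.068 ] [0.4608 0.1784 0.0667]
347 150 [0.4901 0.1892 0.068 ] [0.4905 0.1888 0.0646]
0.066 2055 ((0.4857744872570038, 0.15333740413188934), (0.04963473975658417, 0.0836198478937149), 17.02585792541504)
0.0615 829 ((0.48614802956581116, 0.15351790189743042), (0.054750941693782806, 0.08339717984199524), 19.67450523376465)
0.074 532 ((0.49606558680534363, 0.12451650202274323), (0.04349836707115173, 0.025109782814979553), 18.904388427734375)
```

Run:
```python
from h import *
go(.483,.164,.12,19.4)
print(ray("w2",331,87,.026))
```

```text
go [ 0.004  -0.0117  0.0905] turn 0.5 psi 19.9 at [0.4832 0.1516 0.2105] t 2.08 j6 -0.17 F [-0.2  0.3  0.6] w 0.0947
[0.45741575 0.23744348 0.026     ]
```

Emit:
step_arm(motion=[[0.004,-0.006,0.045,0.4,0.095],[0.004,-0.012,0.09,0.4,0.095],[0.004,-0.012,0.09,0.4,0.095],[0.004,-0.012,0.09,0.4,0.095],[0.004,-0.012,0.09,0.4,0.095]])

```text
clock: 2.7
ee_pos: [0.484, 0.1647, 0.1223]
tool_rot: [0.0, 0.986, 0.169, 0.001]
contact_force: [-0.3, 0.4, 1.4]
width: 0.095
```

Run:
```python
from h import *
grab("wrist","w3"); go(.483,.164,.033,19.4)
```

```text
go [-0.0012  0.0004  0.0892] turn 0.1 psi 19.5 at [0.4838 0.1648 0.1222] t 2.75 j6 -0.14 F [-0.8  0.   0.3] w 0.0953
```

View pics/w3.png

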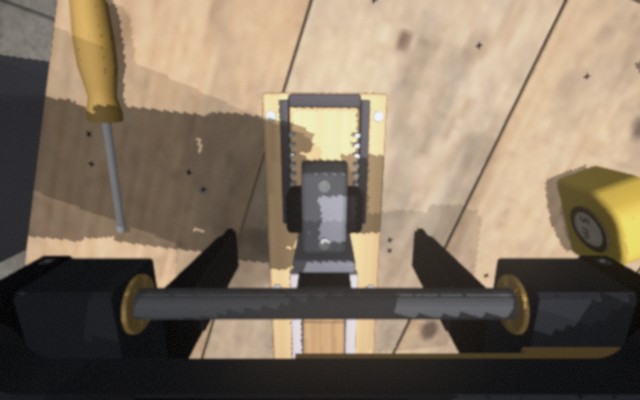

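The closer wrist view shows the button outer edges at columns 285 and 364 (rows 187–231) and the housing at columns 302–347 starting from row 161.

Run:
```python
from h import *
for u,v,z in((285,209,.058),(364,209,.058),(324.5,187,.064),(324.5,231,.064),(324.5,161,.068),(302,185,.068),(347,185,.068),(324,249,.068),(263,94,.012),(386,94,.012),(324,96,.026)): print(u,v,z,np.round(ray("w3",u,v,z),4),np.round(ray("w3",u,v),4))
s=bot.sense();print(np.round(proj("w3",s["ee_pos"]),1))
```

```text
285 209 0.058 [0.4557 0.1555 0.058 ] [0.4555 0.1448 0.027 ]
364 209 0.058 [0.5097 0.1746 0.058 ] [0.5168 0.1662 0.0266]
324.5 187 0.064 [0.4767 0.182  0.064 ] [0.476  0.1839 0.072 ]
324.5 231 0.064 [0.4876 0.1512 0.064 ] [0.487  0.1529 0.0685]
324.5 161 0.068 [0.4704 0.1999 0.068 ] [0.4732 0.192  0.0207]
302 185 0.068 [0.4614 0.1792 0.068 ] [0.4614 0.1791 0.0676]
347 185 0.068 [0.4903 0.1894 0.068 ] [0.4986 0.1775 0.0122]
324 249 0.068 [0.4913 0.1395 0.068 ] [0.4907 0.1412 0.0719]
263 94 0.012 [0.4102 0.2247 0.012 ] [0.4101 0.2247 0.0116]
386 94 0.012 [0.5018 0.2571 0.012 ] [ 5.037e-01  2.580e-01 -4.000e-04]
324 96 0.026 [0.4561 0.2393 0.026 ] [0.4561 0.2393 0.0265]
[326.4 246.7]
```

Emit:
step_arm(motion=[[-0.0015,-0.001,0.045,0,0.095],[-0.0015,-0.001,0.075,0,0.095],[-0.0015,-0.001,0.089,0,0.095],[-0.0015,-0.001,0.089,0,0.065],[-0.0015,-0.001,0.089,0,0.065]])

```text
clock: 3.38
ee_pos: [0.4819, 0.1656, 0.0327]
tool_rot: [0.0, 0.985, 0.17, 0.001]
contact_force: [-0.0, -0.4, 1.6]
width: 0.08
```

Emit:
step_arm(motion=[[0,0,0,0,0.036],[0,0,0,0,0.036],[0,0,0,0,0.036],[0,0,0,0,0.036],[0,0,0,0,0.036]])

```text
clock: 4.0
ee_pos: [0.483, 0.166, 0.0323]
tool_rot: [-0.0, 0.986, 0.17, 0.002]
contact_force: [5.7, 5.0, 6.8]
width: 0.0367
```

Emit:
step_arm(motion=[[0,-0.008,0,0,0.036],[0,-0.017,0,0,0.036],[0,-0.026,0,0,0.036],[0,-0.035,0,0,0.036],[0,-0.041,0,0,0.036]])

```text
clock: 4.62
ee_pos: [0.4694, 0.2049, 0.0323]
tool_rot: [-0.0, 0.985, 0.17, 0.002]
contact_force: [5.6, 1.2, 4.0]
width: 0.0369
```

Run:
```python
from h import *
go(.483,.166,.033,19.5); grab("scene","s1")
```

```text
go [-0.0002  0.0412 -0.0007] turn 0.0 psi 19.5 at [0.4694 0.2049 0.0323] t 4.62 j6 -0.06 F [5.6 1.2 4. ] w 0.0369
```

Emit:
step_arm(motion=[[0,0,0,0,0.09],[0,0,0,0,0.09],[0,0,-0.03,0,0.09],[0,0,-0.08,0,0.09],[0,0,-0.13,0,0.09]])

```text
clock: 5.3
ee_pos: [0.4669, 0.2038, 0.1627]
tool_rot: [0.0, 0.986, 0.17, -0.001]
contact_force: [0.3, 0.2, 0.7]
width: 0.0816
```

Run:
```python
from h import *
grab("wrist","w4"); go(.457,-.195,.2,0)
# loose blocks, from w1 depth
p,D,k,M=load("w1")
v,u=np.mgrid[0:400,0:640]
P=np.stack([(u-k[1])/k[0]*D,(v-k[2])/k[0]*D,D],-1)@M[:3,:3].T+M[:3,3]
for n,c in(("full",(.477,-.359)),("half",(.457,-.195))):
    m=(P[...,2]>.022)&(P[...,2]<.04)&(np.hypot(P[...,0]-c[0],P[...,1]-c[1])<.07)
    m=cv2.morphologyEx(m.astype(np.uint8),cv2.MORPH_OPEN,np.ones((3,3)))>0
    print(n,m.sum(),np.median(P[m][:,2]),cv2.minAreaRect(P[m][:,:2].astype(np.float32)))
```

```text
go [-0.1448  0.3725 -0.0321] turn 19.5 psi 19.5 at [0.469  0.2045 0.1686] t 5.35 j6 -0.06 F [1.8 0.8 6.3] w 0.0855
full 2245 0.030814926893982963 ((0.478593111038208, -0.36630797386169434), (0.08967641741037369, 0.03663472831249237), 52.547000885009766)
half 1524 0.030827081424070923 ((0.45950159430503845, -0.1987878978252411), (0.03613486513495445, 0.04504253342747688), 83.03024291992188)
```

View pics/w4.png

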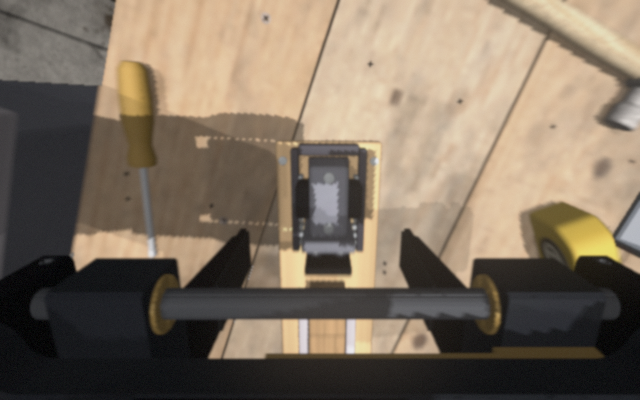

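The wrist view shows the jaw drawn back, with its housing at (329,200), the first course exposed below row 285, and the buttons out. Next I'll measure the first course on the way to the blocks.

Emit:
step_arm(motion=[[0,0.055,-0.02,0,0.08],[0,0.115,-0.03,0,0.08],[0,0.175,-0.03,0,0.08],[0,0.23,-0.03,0,0.08],[0,0.26,-0.03,0,0.08]])

```text
clock: 5.98
ee_pos: [0.5546, -0.0434, 0.1911]
tool_rot: [-0.0, 0.986, 0.169, -0.0]
contact_force: [0.2, 0.1, 0.3]
width: 0.0801
```

```bash
cat >> h.py <<'E'
def rects(tag,lo,hi,c,r):
    p,D,k,M=load(tag); v,u=np.mgrid[0:400,0:640]
    P=np.stack([(u-k[1])/k[0]*D,(v-k[2])/k[0]*D,D],-1)@M[:3,:3].T+M[:3,3]
    m=(P[...,2]>lo)&(P[...,2]<hi)&(np.hypot(P[...,0]-c[0],P[...,1]-c[1])<r)
    m=cv2.morphologyEx(m.astype(np.uint8),cv2.MORPH_OPEN,np.ones((3,3)))>0
    q=P[m]; print(tag,m.sum(),"z",np.round(np.median(q[:,2]),4),cv2.minAreaRect(q[:,:2].astype(np.float32))) if len(q) else print("none")
E
python3 - <<'E'
from h import *
s=bot.sense(); print(s["joint_velocities"].round(3))
grab("wrist","w5"); go(.4595,-.1988,.12,83)
rects("w5",.036,.048,(.528,.04),.09)   # first course top
rects("w5",.07,.082,(.55,-.03),.05)    # stop top
E
```

```text
[-0.357  0.119 -0.205  0.003  0.093 -0.364]
go [-0.1415  0.1127  0.0712] turn -63.6 psi 19.4 at [ 0.5556 -0.0454  0.191 ] t 6.03 j6 -0.54 F [-0.7 -2.3 -0.2] w 0.08
w5 6501 z 0.0429 ((0.5290699005126953, 0.029795505106449127), (0.03615764155983925, 0.15979671478271484), 19.20574951171875)
w5 1210 z 0.0766 ((0.5488567352294922, -0.027493290603160858), (0.055296964943408966, 0.015532216988503933), 19.25815773010254)
```

View pics/w5.png

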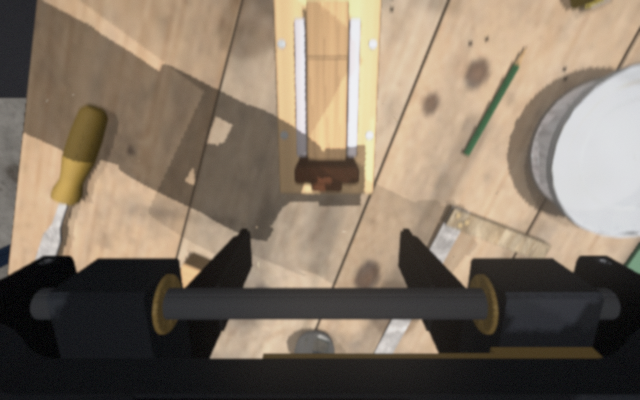

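The wrist view shows the stop top at (327,172), the first course from (327,5) to (327,158) with its joint at row 58, and the aluminium rails on both sides. That fits the depth rectangles, so I'll go to the half block.

Emit:
step_arm(motion=[[-0.035,0.028,0.01,-10.6,0.08],[-0.07,0.056,0.02,-21.2,0.08],[-0.105,0.084,0.03,-31.8,0.08],[-0.1415,0.113,0.04,-42.4,0.08],[-0.1415,0.113,0.04,-53,0.08]])

```text
clock: 6.65
ee_pos: [0.457, -0.1963, 0.1507]
tool_rot: [-0.001, 0.805, 0.593, -0.001]
contact_force: [-0.3, -0.0, 0.1]
width: 0.0801
```

Emit:
step_arm(motion=[[0,0,0,-10.6,0.08],[0,0,0,-10.6,0.08],[0,0,0,-10.6,0.08],[0,0,0,-10.6,0.08],[0,0,0,-10.6,0.08]])

```text
clock: 7.28
ee_pos: [0.459, -0.1946, 0.1516]
tool_rot: [-0.0, 0.748, 0.663, -0.0]
contact_force: [0.7, 0.5, -0.3]
width: 0.0797
```

Run:
```python
from h import *
grab("wrist","w6"); go(.4595,-.1988,.005,83)
rects("w6",.022,.04,(.459,-.198),.06)
```

```text
go [-0.004   0.001   0.1466] turn 0.1 psi 83.1 at [ 0.459  -0.1947  0.1516] t 7.33 j6 -1.98 F [ 0.3 -0.6  0.1] w 0.0798
w6 2002 z 0.0308 ((0.4588243365287781, -0.1994626671075821), (0.035587869584560394, 0.04478546231985092), 83.3990478515625)
```

Emit:
step_arm(motion=[[-0.0047,0.0005,0.06,0,0.08],[-0.0047,0.0005,0.11,0,0.08],[-0.0047,0.0005,0.135,0,0.08],[-0.0047,0.0005,0.1465,0,0.08],[-0.0047,0.0005,0.1465,0,0.06]])

```text
clock: 7.95
ee_pos: [0.4589, -0.1995, 0.005]
tool_rot: [-0.0, 0.748, 0.663, -0.0]
contact_force: [0.9, -0.4, 0.8]
width: 0.0745
```

Emit:
step_arm(motion=[[0,0,0,0,0.03],[0,0,0,0,0.03],[0,0,0,0,0.03],[0,0,-0.02,0,0.03],[0,0,-0.06,0,0.03]])

```text
clock: 8.57
ee_pos: [0.4583, -0.1992, 0.0651]
tool_rot: [-0.001, 0.748, 0.663, -0.0]
contact_force: [-0.3, -0.4, 0.4]
width: 0.0356
```

Run:
```python
from h import *
go(.5381,.0046,.15,19.2)
```

```text
go [ 0.2119  0.0546 -0.0848] turn 63.9 psi 83.1 at [ 0.4583 -0.1992  0.0651] t 8.57 j6 -1.99 F [-0.3 -0.4  0.4] w 0.0356
```

Emit:
step_arm(motion=[[0.03,0.008,-0.05,10.6,0.03],[0.08,0.02,-0.085,21.2,0.03],[0.13,0.033,-0.085,31.8,0.03],[0.18,0.046,-0.085,42.4,0.03],[0.212,0.0546,-0.085,53,0.03]])

```text
clock: 9.2
ee_pos: [0.5389, 0.0065, 0.1506]
tool_rot: [0.0, 0.963, 0.27, 0.0]
contact_force: [-0.6, -0.6, -0.0]
width: 0.0358
```

Emit:
step_arm(motion=[[0,0,0,10.6,0.03],[0,0,0,10.9,0.03],[0,0,0,10.9,0.03],[0,0,0,10.9,0.03],[0,0,0,10.9,0.03]])

```text
clock: 9.82
ee_pos: [0.5384, 0.0041, 0.1502]
tool_rot: [0.0, 0.984, 0.18, -0.0]
contact_force: [-1.1, 0.4, -0.8]
width: 0.0357
```

Run:
```python
from h import *
go(.5381,.0046,.049,19.2); grab("wrist","w7")
rects("w7",.036,.048,(.528,.04),.09)
rects("w7",.07,.082,(.55,-.03),.05)
rects("w7",.13,.21,(.5381,.0046),.05)
```

```text
go [-1.000e-04 -5.000e-04  1.012e-01] turn 1.5 psi 20.7 at [0.5384 0.0041 0.1502] t 9.82 j6 -0.48 F [-1.1  0.4 -0.8] w 0.0357
w7 6427 z 0.0429 ((0.5210525989532471, 0.05281120166182518), (0.036036621779203415, 0.11500837653875351), 19.139060974121094)
none
w7 8785 z 0.1588 ((0.5371378064155579, 0.0046246238052845), (0.05515746772289276, 0.04060310125350952), 21.504985809326172)
```

Emit:
step_arm(motion=[[0,0,0.05,1.5,0.03],[0,0,0.08,1.5,0.03],[0,0,0.095,1.5,0.03],[0,0,0.102,1.5,0.03],[0,0,0.1025,1.5,0.03]])

```text
clock: 10.5
ee_pos: [0.5388, 0.004, 0.0499]
tool_rot: [0.001, 0.986, 0.167, 0.001]
contact_force: [-9.1, -3.1, 34.1]
width: 0.0361
```

Emit:
step_arm(motion=[[0,0,0,0,0.03],[0,0,0,0,0.06],[0,0,0,0,0.06],[0,0,-0.03,0,0.06],[0,0,-0.09,0,0.08]])

```text
clock: 11.12
ee_pos: [0.5375, 0.0045, 0.1368]
tool_rot: [-0.001, 0.986, 0.167, -0.002]
contact_force: [1.1, 0.2, 0.0]
width: 0.0653
```

Run:
```python
from h import *
grab("wrist","w8"); go(.4785,-.366,.15,-37.5)
rects("w8",.062,.074,(.538,.0046),.06)
```

```text
go [-0.1805  0.3293 -0.0052] turn 56.7 psi 19.2 at [0.5406 0.0044 0.1449] t 11.18 j6 -0.45 F [3.  0.2 7.1] w 0.0685
w8 3066 z 0.0728 ((0.5392210483551025, 0.0008577220141887665), (0.05531271547079086, 0.04935428127646446), 19.124740600585938)
```

Emit:
step_arm(motion=[[-0.03,0.05,-0.03,9.5,0.08],[-0.06,0.1,-0.06,19,0.08],[-0.09,0.155,-0.06,28.5,0.08],[-0.12,0.21,-0.06,38,0.08],[-0.15,0.265,-0.06,47.5,0.08]])

```text
clock: 11.8
ee_pos: [0.4844, -0.2912, 0.1975]
tool_rot: [0.0, 0.969, -0.247, 0.0]
contact_force: [0.8, -0.1, -0.3]
width: 0.0801
```

Run:
```python
from h import *
go(.4785,-.366,.15,-37.5)
```

```text
go [0.0305 0.0685 0.0475] turn 8.9 psi -28.6 at [ 0.4844 -0.2912  0.1975] t 11.8 j6 -0.16 F [ 0.8 -0.1 -0.3] w 0.0801
```

Emit:
step_arm(motion=[[0.015,0.034,0.02,8.9,0.08],[0.0305,0.0685,0.0475,8.9,0.08],[0.0305,0.0685,0.0475,8.9,0.08],[0.0305,0.0685,0.0475,8.9,0.08],[0.0305,0.0685,0.0475,8.9,0.08]])

```text
clock: 12.42
ee_pos: [0.4799, -0.3632, 0.151]
tool_rot: [0.0, 0.948, -0.318, 0.001]
contact_force: [0.2, -0.5, -0.4]
width: 0.0803
```

Run:
```python
from h import *
grab("wrist","w9"); go(.4785,-.366,.006,-37.5)
rects("w9",.022,.04,(.4785,-.366),.07)
```

```text
go [0.0005 0.003  0.145 ] turn 0.4 psi -37.1 at [ 0.4798 -0.3632  0.151 ] t 12.47 j6 -0.11 F [-0.6 -0.   0.3] w 0.0797
w9 3999 z 0.0309 ((0.47915908694267273, -0.3662797510623932), (0.08928583562374115, 0.03604697063565254), 52.78750991821289)
```

Emit:
step_arm(motion=[[0.0013,0.003,0.06,0,0.08],[0.0013,0.003,0.11,0,0.08],[0.0013,0.003,0.135,0,0.08],[0.0013,0.003,0.145,0,0.08],[0.0013,0.003,0.145,0,0.06]])

```text
clock: 13.1
ee_pos: [0.479, -0.367, 0.0056]
tool_rot: [0.0, 0.948, -0.319, 0.0]
contact_force: [-0.5, -0.7, -0.2]
width: 0.0749
```

Emit:
step_arm(motion=[[0,0,0,0,0.03],[0,0,0,0,0.03],[0,0,0,0,0.03],[0,0,-0.02,0,0.03],[0,0,-0.06,0,0.03]])

```text
clock: 13.72
ee_pos: [0.478, -0.3667, 0.0648]
tool_rot: [-0.001, 0.948, -0.319, -0.001]
contact_force: [-0.4, -0.7, 0.4]
width: 0.0357
```

Run:
```python
from h import *
go(.5146,.0721,.15,19.2)
```

```text
go [-0.2363 -0.3717 -0.0845] turn -56.4 psi -37.2 at [ 0.478  -0.3667  0.0648] t 13.72 j6 -0.11 F [-0.4 -0.7  0.4] w 0.0357
```

Emit:
step_arm(motion=[[-0.02,-0.031,-0.05,-7,0.03],[-0.05,-0.079,-0.09,-14,0.03],[-0.081,-0.128,-0.1,-21,0.03],[-0.112,-0.177,-0.1,-28,0.03],[-0.143,-0.225,-0.1,-35,0.03]])

```text
clock: 14.35
ee_pos: [0.5006, -0.0996, 0.1658]
tool_rot: [0.0, 1.0, -0.017, 0.001]
contact_force: [0.2, -0.3, -1.0]
width: 0.0358
```

Run:
```python
from h import *
go(.5146,.0721,.15,19.2)
```

```text
go [ 0.0081 -0.1721  0.0157] turn -21.2 psi -2.0 at [ 0.5006 -0.0996  0.1658] t 14.35 j6 -0.29 F [ 0.2 -0.3 -1. ] w 0.0358
```

Emit:
step_arm(motion=[[0.003,-0.05,0.005,-8,0.03],[0.005,-0.1,0.01,-16,0.03],[0.007,-0.15,0.015,-21.2,0.03],[0.0081,-0.172,0.0157,-21.2,0.03],[0.0081,-0.172,0.0157,-21.2,0.03]])

```text
clock: 14.98
ee_pos: [0.5152, 0.0713, 0.1495]
tool_rot: [0.0, 0.986, 0.166, 0.0]
contact_force: [-0.2, 1.3, -1.0]
width: 0.0357
```

Run:
```python
from h import *
go(.5146,.0721,.05,19.2); grab("scene","s2"); grab("wrist","w10")
rects("w10",.13,.21,(.5146,.0721),.07)
p,_,_,_=load("s2"); cv2.imwrite("pics/c2.png",cv2.resize(p[190:340,270:420],None,fx=4,fy=4,interpolation=cv2.INTER_CUBIC)[:,:,::-1])
```

```text
go [-0.0003 -0.0009  0.0995] turn -0.1 psi 19.1 at [0.5152 0.0713 0.1495] t 14.97 j6 -0.32 F [-0.2  1.3 -1. ] w 0.0357
w10 12499 z 0.1586 ((0.5137739181518555, 0.07110272347927094), (0.05526662990450859, 0.09067372977733612), 18.823505401611328)
```

View pics/c2.png

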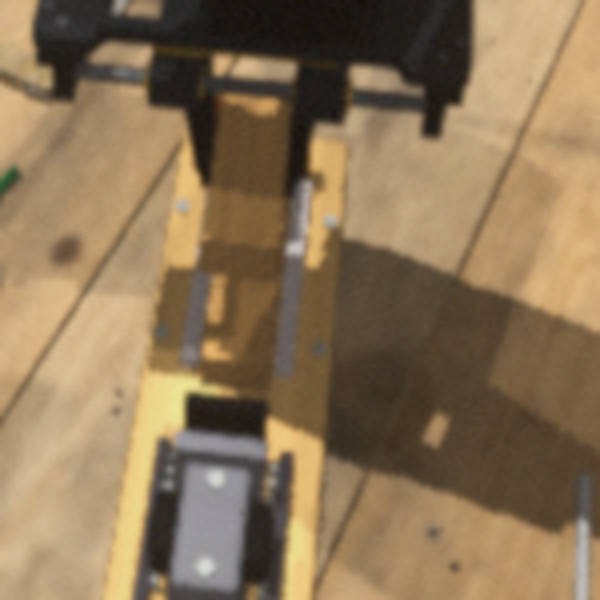

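The crop shows the full block held square over the course, with the jaw behind and open and the half block hidden. Before lowering it I'll check the half block from w8.

Run:
```python
from h import *
for tag in("w8","w10"):
    p,D,k,M=load(tag); v,u=np.mgrid[0:400,0:640]
    P=np.stack([(u-k[1])/k[0]*D,(v-k[2])/k[0]*D,D],-1)@M[:3,:3].T+M[:3,3]
    J=(P[...,:2]-[.5465,-.020])@np.array([[.944,-.329],[.329,.944]])
    for y in np.arange(-.02,.07,.006):
        m=(abs(J[...,0])<.03)&(abs(J[...,1]-y)<.003)&(P[...,2]>.03)&(P[...,2]<.09)
        if m.sum()>5: a=J[m&(P[...,2]>.06)][:,0]; print(tag,round(y,3),m.sum(),np.round(np.median(P[m][:,2]),4),(a.min().round(4),a.max().round(4)) if len(a) else "")
```

```text
w8 -0.014 355 0.0768 (np.float64(-0.0279), np.float64(0.0277))
w8 -0.008 548 0.0769 (np.float64(-0.0278), np.float64(0.0276))
w8 -0.002 1111 0.0737 (np.float64(-0.0278), np.float64(0.0276))
w8 0.004 306 0.0729 (np.float64(-0.0187), np.float64(0.0171))
w8 0.01 373 0.073 (np.float64(-0.0187), np.float64(0.0169))
w8 0.016 379 0.073 (np.float64(-0.0186), np.float64(0.0169))
w8 0.022 383 0.0729 (np.float64(-0.0184), np.float64(0.0167))
w8 0.028 382 0.073 (np.float64(-0.0183), np.float64(0.0174))
w8 0.034 400 0.0729 (np.float64(-0.0182), np.float64(0.0173))
w8 0.04 405 0.0729 (np.float64(-0.0181), np.float64(0.0171))
w8 0.046 786 0.0621 (np.float64(-0.0182), np.float64(0.017))
w8 0.052 344 0.043 
w8 0.058 340 0.0429 
w8 0.064 343 0.043 
w8 0.07 369 0.043 
w10 -0.014 273 0.0766 (np.float64(-0.0279), np.float64(0.0277))
w10 -0.008 202 0.0769 (np.float64(-0.0279), np.float64(0.0277))
w10 -0.002 8 0.0763 (np.float64(0.0256), np.float64(0.0274))
```

Emit:
step_arm(motion=[[0,0,0.05,0,0.03],[0,0,0.08,0,0.03],[0,0,0.094,0,0.03],[0,0,0.0985,0,0.03],[0,0,0.0985,0,0.03]])

```text
clock: 15.7
ee_pos: [0.5158, 0.0686, 0.0531]
tool_rot: [0.0, 0.986, 0.165, 0.001]
contact_force: [-6.8, -4.2, 25.6]
width: 0.036
```

Emit:
step_arm(motion=[[0,0,0,0,0.03],[0,0,0,0,0.06],[0,0,0,0,0.06],[0,0,-0.03,0,0.06],[0,0,-0.08,0,0.08]])

```text
clock: 16.32
ee_pos: [0.5146, 0.0696, 0.1306]
tool_rot: [-0.0, 0.986, 0.165, -0.002]
contact_force: [0.7, -0.3, 0.0]
width: 0.0649
```

Run:
```python
from h import *
go(.469,.205,.16,19.4)
```

```text
go [ 0.0008 -0.1429 -0.0293] turn -0.4 psi 19.0 at [0.5146 0.0696 0.1306] t 16.32 j6 -0.32 F [ 0.7 -0.3  0. ] w 0.0649
```

Emit:
step_arm(motion=[[0.0008,-0.04,-0.03,-0.4,0.095],[0.0008,-0.09,-0.03,-0.4,0.095],[0.0008,-0.143,-0.03,-0.4,0.095],[0.0008,-0.143,-0.03,-0.4,0.095],[0.0008,-0.143,-0.03,-0.4,0.095]])

```text
clock: 16.95
ee_pos: [0.4697, 0.2051, 0.1608]
tool_rot: [0.0, 0.986, 0.169, -0.0]
contact_force: [-0.3, -0.1, 0.8]
width: 0.095
```

Run:
```python
from h import *
grab("wrist","w11"); go(.469,.205,.033,19.4); grab("scene","s3")
for tag in("s3","w11"):
    p,D,k,M=load(tag); v,u=np.mgrid[0:400,0:640]
    P=np.stack([(u-k[1])/k[0]*D,(v-k[2])/k[0]*D,D],-1)@M[:3,:3].T+M[:3,3]
    J=(P[...,:2]-[.5465,-.020])@np.array([[.944,-.329],[.329,.944]])
    for y in np.arange(-.01,.26,.01):
        m=(abs(J[...,0])<.03)&(abs(J[...,1]-y)<.003)&(P[...,2]>.03)&(P[...,2]<.09)
        a=J[m&(P[...,2]>.06)][:,0]
        if m.sum()>5: print(tag,round(y,3),m.sum(),np.round(np.median(P[m][:,2]),4),(a.min().round(4),a.max().round(4)) if len(a) else "")
p=load("w11")[0]; q=load("s3")[0]
a=cv2.resize(p[80:330,200:450],(400,400)); b=cv2.resize(q[200:350,260:410],(400,400),interpolation=cv2.INTER_CUBIC)
cv2.imwrite("pics/c3.png",np.hstack([a,b])[:,:,::-1])
```

```text
go [-0.0007 -0.0006  0.1278] turn -0.0 psi 19.4 at [0.4699 0.2047 0.1608] t 17.0 j6 -0.06 F [-0.5 -1.4  0.1] w 0.0952
s3 0.14 84 0.0641 (np.float64(-0.0173), np.float64(0.017))
s3 0.18 175 0.0633 (np.float64(-0.0191), np.float64(0.02))
s3 0.2 68 0.0767 (np.float64(-0.0208), np.float64(0.0211))
s3 0.21 44 0.0676 (np.float64(-0.0146), np.float64(0.0161))
s3 0.22 62 0.0673 (np.float64(-0.0249), np.float64(0.0254))
s3 0.23 90 0.0663 (np.float64(-0.026), np.float64(0.0263))
s3 0.24 93 0.0656 (np.float64(-0.0267), np.float64(0.0269))
s3 0.25 135 0.0627 (np.float64(-0.0257), np.float64(0.0252))
w11 0.1 219 0.0729 (np.float64(-0.0188), np.float64(0.0166))
w11 0.11 226 0.0729 (np.float64(-0.0187), np.float64(0.0163))
w11 0.12 226 0.0729 (np.float64(-0.0185), np.float64(0.0162))
w11 0.13 113 0.073 (np.float64(-0.0183), np.float64(0.0169))
w11 0.17 11 0.0731 (np.float64(0.0093), np.float64(0.0177))
w11 0.18 835 0.0633 (np.float64(-0.02), np.float64(0.0199))
w11 0.2 370 0.0779 (np.float64(-0.0221), np.float64(0.0219))
w11 0.21 235 0.0687 (np.float64(-0.016), np.float64(0.0158))
w11 0.22 352 0.0686 (np.float64(-0.0269), np.float64(0.0266))
w11 0.23 463 0.0678 (np.float64(-0.0276), np.float64(0.0272))
w11 0.24 473 0.0677 (np.float64(-0.0273), np.float64(0.027))
w11 0.25 501 0.068 (np.float64(-0.0264), np.float64(0.0259))
```

View pics/c3.png

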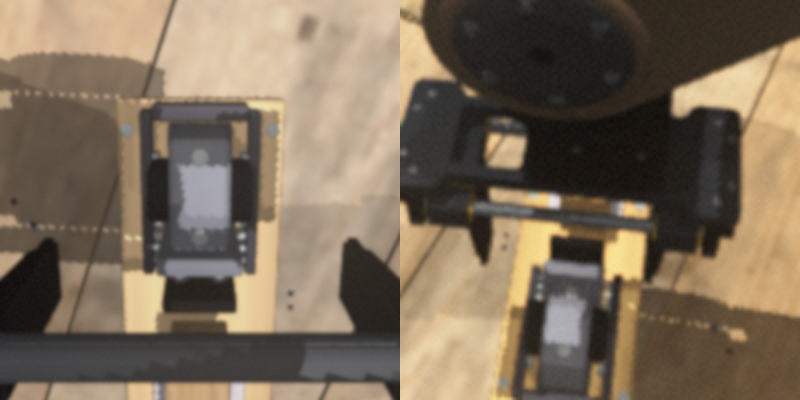

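The left crop (wrist) shows the jaw still open with its buttons out, and the full block's end just ahead of the pad. The right crop (scene) shows the same jaw, with the gripper hiding the blocks. Depth gives both blocks flat on the course at x≈-1 mm. I'll pinch again.

Emit:
step_arm(motion=[[-0.001,0.003,0.06,0,0.095],[-0.001,0.003,0.11,0,0.095],[-0.001,0.003,0.127,0,0.095],[-0.001,0.003,0.127,0,0.065],[-0.001,0.003,0.127,0,0.065]])

```text
clock: 17.68
ee_pos: [0.4702, 0.2019, 0.0346]
tool_rot: [-0.0, 0.986, 0.168, 0.0]
contact_force: [0.1, 1.0, 0.2]
width: 0.0802
```

Emit:
step_arm(motion=[[0,0,0,0,0.036],[0,0,0,0,0.036],[0,0,0,0,0.036],[0,0,0,0,0.036],[0,0,0,0,0.036]])

```text
clock: 18.3
ee_pos: [0.4703, 0.2026, 0.0346]
tool_rot: [-0.0, 0.986, 0.169, 0.001]
contact_force: [-0.1, -0.7, 8.9]
width: 0.0373
```

Emit:
step_arm(motion=[[0,0.008,0,0,0.036],[0,0.017,0,0,0.036],[0,0.025,0,0,0.036],[0,0.03,0,0,0.036],[0,0.033,0,0,0.036]])

```text
clock: 18.92
ee_pos: [0.4812, 0.1713, 0.0346]
tool_rot: [-0.0, 0.986, 0.168, 0.001]
contact_force: [0.2, 0.9, 9.1]
width: 0.0373
```

Emit:
step_arm(motion=[[0,0.003,0,0,0.036],[0,0.006,0,0,0.036],[0,0.0085,0,0,0.036],[0,0.011,0,0,0.036],[0,0.011,0,0,0.036]])

```text
clock: 19.55
ee_pos: [0.4847, 0.1612, 0.0346]
tool_rot: [-0.0, 0.986, 0.168, 0.001]
contact_force: [-1.2, 1.8, 8.4]
width: 0.0371
```

Run:
```python
from h import *
s=bot.sense(); go(.483,.166,.033,19.4)
print("jig", (np.array(s["ee_pos"][:2])-[.5465,-.020])@np.array([[.944,-.329],[.329,.944]]))
```

```text
go [-0.     -0.0051  0.0016] turn 0.0 psi 19.4 at [0.4847 0.1612 0.0346] t 19.55 j6 -0.15 F [-1.2  1.8  8.4] w 0.0371
jig [0.00128027 0.19135331]
```

Emit:
step_arm(motion=[[0,-0.001,0,0,0.036],[0,-0.0025,0,0,0.036],[0,-0.0025,0,0,0.036],[0,-0.0025,0,0,0.09],[0,-0.0025,0,0,0.09]])

```text
clock: 20.18
ee_pos: [0.4836, 0.1636, 0.0345]
tool_rot: [-0.0, 0.986, 0.169, 0.001]
contact_force: [-0.9, 6.2, 5.4]
width: 0.0516
```

Emit:
step_arm(motion=[[0,0,0,0,0.09],[0,0,-0.05,0,0.09],[0,0,-0.1,0,0.09],[0,0.06,-0.13,0,0.09],[0,0.09,-0.15,0,0.09]])

```text
clock: 20.8
ee_pos: [0.5136, 0.0769, 0.1853]
tool_rot: [0.0, 0.986, 0.169, 0.0]
contact_force: [-0.3, 0.1, 0.8]
width: 0.0896
```

Emit:
step_arm(motion=[[0,0.05,-0.02,0,0.09],[0,0.08,-0.03,0,0.09],[0,0.08,-0.03,0,0.09],[0,0.08,-0.03,0,0.09],[0,0.08,-0.03,0,0.09]])

```text
clock: 21.42
ee_pos: [0.5393, 0.0038, 0.2135]
tool_rot: [-0.0, 0.986, 0.169, -0.001]
contact_force: [-0.5, -0.3, 0.4]
width: 0.0899
```

Run:
```python
from h import *
grab("wrist","w12"); go(.483,.166,.033,19.4)
p,D,k,M=load("w12"); v,u=np.mgrid[0:400,0:640]
P=np.stack([(u-k[1])/k[0]*D,(v-k[2])/k[0]*D,D],-1)@M[:3,:3].T+M[:3,3]
J=(P[...,:2]-[.5465,-.020])@np.array([[.944,-.329],[.329,.944]])
for y in np.arange(-.012,.23,.006):
    m=(abs(J[...,0])<.032)&(abs(J[...,1]-y)<.002)&(P[...,2]>.03)&(P[...,2]<.09)
    a=J[m&(P[...,2]>.05)][:,0]
    if m.sum()>5: print(round(y,3),m.sum(),np.round(np.median(P[m][:,2]),4),(a.min().round(4),a.max().round(4)) if len(a) else "")
cv2.imwrite("pics/c4.png",cv2.resize(p[20:260,200:460],None,fx=2.5,fy=2.5,interpolation=cv2.INTER_CUBIC)[:,:,::-1])
```

```text
go [ 0.001  -0.1717  0.1806] turn 0.1 psi 19.5 at [0.5394 0.0038 0.2136] t 21.48 j6 -0.46 F [-0.3 -0.8  1. ] w 0.0901
-0.012 215 0.0769 (np.float64(-0.0277), np.float64(0.0273))
-0.006 228 0.0769 (np.float64(-0.0277), np.float64(0.027))
0.0 426 0.072 (np.float64(-0.0272), np.float64(0.0269))
0.006 149 0.0729 (np.float64(-0.019), np.float64(0.0165))
0.012 156 0.0728 (np.float64(-0.0189), np.float64(0.0163))
0.018 159 0.0729 (np.float64(-0.0189), np.float64(0.0163))
0.024 155 0.073 (np.float64(-0.0188), np.float64(0.0161))
0.03 154 0.0729 (np.float64(-0.0187), np.float64(0.016))
0.036 169 0.0728 (np.float64(-0.0186), np.float64(0.0159))
0.042 160 0.073 (np.float64(-0.0186), np.float64(0.0158))
0.048 159 0.0729 (np.float64(-0.0185), np.float64(0.0166))
0.054 177 0.0729 (np.float64(-0.0184), np.float64(0.0165))
0.06 163 0.0728 (np.float64(-0.0184), np.float64(0.0164))
0.066 166 0.0729 (np.float64(-0.0183), np.float64(0.0163))
0.072 196 0.073 (np.float64(-0.0182), np.float64(0.0171))
0.078 190 0.0729 (np.float64(-0.0182), np.float64(0.0169))
0.084 164 0.0728 (np.float64(-0.0181), np.float
[... 243 characters left out ...]

0.114 206 0.0729 (np.float64(-0.0186), np.float64(0.0171))
0.12 209 0.0729 (np.float64(-0.0185), np.float64(0.017))
0.126 206 0.0729 (np.float64(-0.0185), np.float64(0.0169))
0.132 210 0.0729 (np.float64(-0.0184), np.float64(0.0168))
0.138 234 0.0737 (np.float64(-0.0201), np.float64(0.0192))
0.144 56 0.0726 (np.float64(-0.0182), np.float64(0.0182))
0.15 94 0.0502 (np.float64(-0.0158), np.float64(0.0148))
0.156 592 0.0688 (np.float64(-0.022), np.float64(0.0218))
0.162 271 0.0778 (np.float64(-0.0218), np.float64(0.0217))
0.168 180 0.0683 (np.float64(-0.0158), np.float64(0.0159))
0.174 203 0.069 (np.float64(-0.0157), np.float64(0.0155))
0.18 411 0.0643 (np.float64(-0.0262), np.float64(0.0264))
```

View pics/c4.png

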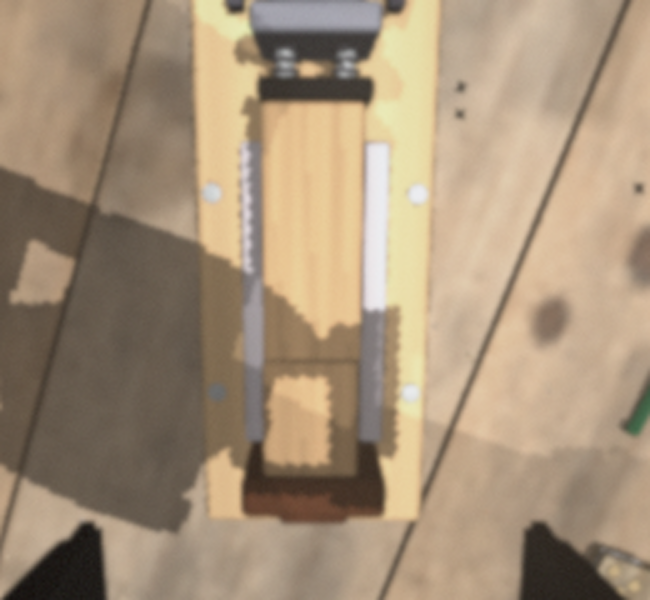

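The final crop shows the half block (rows 360–475) against the stop, a tight joint at row 358, the full block up to the pad at row 100, and the pad springs visible. I'll check the jaw position numerically.

Run:
```python
from h import *
for t in("w3","w11","w12"):
    p,D,k,M=load(t); v,u=np.mgrid[0:400,0:640]
    P=np.stack([(u-k[1])/k[0]*D,(v-k[2])/k[0]*D,D],-1)@M[:3,:3].T+M[:3,3]
    J=(P[...,:2]-[.5465,-.020])@np.array([[.944,-.329],[.329,.944]])
    pl=(P[...,2]>.0755)&(P[...,2]<.081)&(abs(J[...,0])<.02)&(J[...,1]>.12)
    bt=(P[...,2]>.061)&(P[...,2]<.067)&(abs(J[...,0])>.0185)&(abs(J[...,0])<.03)&(J[...,1]>.165)&(J[...,1]<.26)
    print(t,"plate",np.percentile(J[pl][:,1],[5,50,95]).round(4),"btn x",np.percentile(J[bt][:,0],[2,98]).round(4),"y",np.percentile(J[bt][:,1],[2,50,98]).round(4))
```

```text
w3 plate [0.1565 0.1613 0.1651] btn x [-0.0267  0.0267] y [0.1803 0.1952 0.2087]
w11 plate [0.1963 0.201  0.2048] btn x [-0.0268  0.0268] y [0.2045 0.2345 0.2487]
w12 plate [0.1554 0.1597 0.1642] btn x [-0.0258  0.0263] y [0.1791 0.1806 0.1822]
```

```bash
python3 -c "
from h import *
print(bot.finish_job())"
```

```text
the job is handed in; nothing more can be done
None
```

The second course is laid and clamped, and I handed the job in at about 21.5 s with the arm clear above the work; `finish_job` gives no verdict.

**What I did:** I pinched the buttons and drew the jaw back about 41 mm. I laid the half block at the stop end and the full block at the jaw end. I then pinched again and slid the jaw forward 44 mm. Last, I eased it back 2.5 mm and let go so it would lock at the 0.009 notch.

**Last checks (wrist camera):**
- **Blocks:** the top course is flat and square, about 1 mm off the centre line. There is no visible gap between the blocks, and they reach from the stop to the pad at about 135 mm.
- **Jaw and pad:** the jaw plate sits about 1 mm further forward than at the start. That puts the jaw at about 0.0085–0.009, so the pad is pushed in about 3 mm.
- **Buttons:** the edges in view were at about ±26 mm, which means they are out. Only their front ends were in that picture.

**Disagreements:**
- **Heavy placing:** both blocks touched down 2–3 mm earlier than planned, with wrist forces of about 34 N and 26 N.
- **Jaw position:** the base outline alone put the jaw about 9 mm away from where the buttons appeared, so I used the buttons. The stop and first course later agreed with them.
- **Not re-checked:** I took no later measurement of the bottle, tape measure, try square or pencil. I saw no sign of contact with any of them.

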